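Fix the chopping board under the worktop hold-down

TASK

Fix the chopping board to the worktop for cutting: slide it along the worktop until its short edge sits flush against the low fence of the hold-down. Then press the hold-down's knob down gently until the round foot rests on the board, and only after that swing the locking lever all the way round to its end. Leave the other things on the worktop where they are.

Things in the scene. Friction and masses are not known exactly. Their poses are not given: they have to be found in the camera images.
- holddown: Fixed steel hold-down right of the board, yaw up to 7 deg. Origin on the worktop, z up, +y towards the board (left), -x roughly to the robot. Base plate x -110..110, y -60..30 mm, 8 mm thick. Column 36 mm square at y = -18 mm carries a head, 44 mm wide, y -38..98 mm, underside 104 mm (94 round the rod) and top 136 mm above the worktop, over the board's place; the rod slides upright through it at y = 75 mm.
- fence (a point): Middle of the upper edge of the fence's face on the hold-down, 18 mm above the worktop. The fence is a low bar 220 mm long along the hold-down's x; its face is the plane y = 30 mm of the hold-down and looks along +y to the board.
- board: Loose wooden chopping board, 210 mm (x) by 300 mm (y) by 22 mm thick, lying flat, 0.6 to 1 kg. Origin: centre of its underside. At the start its near short edge is 50 to 115 mm off the fence and not quite parallel, its middle up to 30 mm off the fence's middle. Home: edge on the fence, centre 180 mm from the hold-down's origin along the hold-down's +y, axes parallel to the hold-down's.
- foot (a point): Centre of the underside of the hold-down's round foot (38 mm across, rubber-soled), at the lower end of the upright rod (14 mm across).
- knob_top (a point): Centre of the top of the black round knob at the rod's upper end: 34 mm across, 24 mm tall, flat top 28 mm across, 154 mm above the foot's underside. Pressed down, it stays 10 mm or more clear of the head.
- stop_rod (a joint): Travel of the rod with foot and knob, m: 0 = fully up (foot 80 mm above the worktop), grows as it is pressed down, end of travel 0.070; it is about 0.058 when the foot rests on the board. It slides against about 4 N of friction and stays where it is left. At the start 0 to 0.025.
- lock_lever (a joint): Angle of the locking lever on top of the head, rad: 0 = unlocked, along the hold-down's -x (to the robot); grows anticlockwise from above to its end stop at 1.5 = locked, along the hold-down's -y (away from the board). Friction about 0.08 N m; it stays where it is left. At the start 0 to 0.3.
- lever_grip (a point): Middle of the lever's black upright round grip, 16 mm across, 44 mm tall (from 156 to 200 mm above the worktop), 80 mm from the lever's axis. The flat lever arm, 14 mm wide, runs just below it.
- lever_axis (a point): Point on the lever's upright axis of rotation, on the hold-down at its x = 0, y = -5 mm, level with the middle of the lever's grip.
- salt_shaker: Bystander: loose glass salt shaker with a grey cap, 44 mm across, 90 mm tall, standing just behind the hold-down; origin under its centre.
- tape_roll: Bystander: loose roll of black tape lying flat in front of the hold-down, 62 mm across, 19 mm tall; origin under its centre.
- keys: Bystander: loose bunch of keys, 53 by 114 by 13 mm; origin under its centre.

How it is judged:
On the way, in this order (a step that is already met when the one before it is completed fails the run):
1. the board's short edge is flush against the fence (y of board in the frame of holddown between 0.174 and 0.1845 m and x of board in the frame of holddown between -0.06 and 0.06 m and angle between the x axis of board and the x axis of holddown, either way round below 0.04 rad), for 0.2 s.
2. the foot has been lowered onto the board (all of step 1 and z of foot in the frame of board between 0.0185 and 0.0237 m), for 0.2 s.
3. the locking lever has been swung to its end (all of step 2 and value of joint lock_lever above 1.38 rad), for 0.2 s.
At the end, for the whole second after the job is handed in: The board lies still with its short edge against the fence (gap at most 4.5 mm, parallel within 0.04 rad, its middle within 60 mm of the fence's middle), the foot rests on it (gap under 1.7 mm) and the locking lever is at its end (over 1.38 of 1.5 rad) (all of step 3 and linear speed of board below 0.01 m/s and velocity of joint stop_rod below 0.01 m/s); the robot touches nothing.
It fails at once if the locking lever is swung past half before the foot is down on the board (value of joint lock_lever above 0.9 rad and not (z of foot in the frame of board between 0.018 and 0.026 m)).
It fails at once if the foot is pressed hard onto the board (over 150 N) (contact force between stop_rod and board above 150 N).
It fails at once if a bystander is moved by more than 3 cm (distance of any of salt_shaker, tape_roll, keys from where it was at the start of the episode above 0.03 m).
It also fails if it takes over 64 s, if anything falls off the work surface, if the arm or the gripper's body presses on something with over 40 N, if the wrist force passes 120 N, or if a joint passes its speed limit or range.

ROBOT

A 7-joint arm with a two-finger parallel gripper is mounted at the origin on a cart in front of the work surface, level with it; the furniture and walls round the work are solid. World frame = base frame: x ahead of the robot, y to its left, z up, the work surface at z = 0. Lengths are in m, angles in rad, forces in N, time in s.
With the tool pointing down it reaches from about 0.4 to 0.85 m from the base axis. Payload 4.5 kg.
Tool frame: the origin (TCP) lies on the centre line of the jaws, within the pads' length; the fingertips stand 17 mm ahead of it and the grasp point (between the pads) lies 2 mm behind it (arm.tip_reach is the distance from the TCP to the fingertips, in m); z points along the fingers, y is the line along which they close (so a half turn about z gives the same grasp; the last joint's range is limited). The gripper opens to 88 mm and grips with 3 to 60 N. Pads are 18 mm wide; open, the fingers measure 123 mm over their backs; the gripper's body (75 mm by 187 mm) begins 45 mm behind the grasp point.
Start: joints at [1.361, 0.689, -0.195, 1.565, 0.157, 0.902, -0.215], TCP at [0.151, -0.607, 0.216] pointing down, gripper open.
Joint ranges: [-3.01, 3.01], [-0.46, 2.08], [-1.47, 1.51], [0.13, 2.56], [-1, 4.14], [0.04, 2.09], [-2.66, 2.66]. Speed limits (rad/s): [2.57, 2.57, 3.14, 3.14, 3.14, 3.14, 3.14].

INTERFACE

Orientations are given as a unit quaternion [w, x, y, z].
In Python, from plant import state, viewer, order, arm gives the robot as it stands. The module is installed in compiled form; this text tells all that it offers.
- The arm moves only by the tool send_rows, never from a script. Its argument "steps" is a list that holds one entry, the list of rows, each a list of 5 numbers: the shift along the tool's x, y, z in mm, then the turn about the tool's z in rad, then the opening, from 0 (shut) to 1 (fully open). In form: [[[x, y, z, twist, fingers], ...]]. A call has 1 to 10 rows; each row shifts and turns the commanded pose from where the row before left it, along the tool's axes as they then stand; what a row does not reach is not made up. A row lasts 1/8 s, in which the tool goes at most 62.5 mm and 10.7 degrees, less where a joint would pass 70% of its speed; a pose out of reach is approached as far as the arm can. A call with a gripper value outside its range is refused whole. The fingers move at their own pace and stop on an object; the grip force is fixed at half the most. Time passes only in rows, so rows that do not move let the fingers close. It gives the time, the measured TCP pose, the force and the opening at its end, in the units of the state.
- state(): the state, without advancing time (a new reading comes with each control period).
- viewer.get_image(name): name is "side" or "top"; returns the picture (480x640x3 uint8, blue, green, red); there is no depth.
- viewer.calibration(name): a dict with "K" (3x3 intrinsics, pixels), "rvec" (rotation vector, rad) and "tvec" (3), from world to camera coordinates, as OpenCV has them. Camera axes: x right, y down, z forward; pixel columns grow to the right and rows downward; lengths in m; the calibration is good to about 2 mm. A picture is of the moment at which its call begins. calibration takes no time and is no camera call.
- order.finish_job(): hands the job in, once; it reports no verdict.
The state is a dict: "time": time; "joints": joint angles; "joint_vel": joint speeds; "joint_efforts": joint torques, N m; "eef_pos": TCP position; "eef_rot": TCP orientation; "wrist_force": force on the tool from outside, world axes, zero at the start; "torque": the same for the moment, N m; "finger_gap": finger opening in m.
Only numpy, scipy, OpenCV 4.12 (cv2) and the standard library are available. Lean on these libraries where they do the work, as an engineer would, in place of code of your own. Each camera call takes 0.05 s, during which the arm holds its last target. There are 200 camera calls.

## Working session

There is one attempt and no reset: what is moved stays moved. The work goes in short steps, Python scripts to look and compute and a tool call to move; the robot and the scene stay as the last step left them, time stands still between calls to the robot, and variables do not carry over. Pictures are saved under pics/ and viewed, on a budget of 10 in all, crops included, one or two more only if the job needs it, and the job is handed in when it is done.

Besides the shell and the picture viewer there is one more tool, called as name(argument=value, ...) on one line, values as JSON. send_rows: Moves the arm, as the interface text tells. Its arguments: {"type":"object","properties":{"steps":{"type":"array"}},"required":["steps"]}

```bash
mkdir -p pics; cat > h.py <<'E'
from plant import state, viewer, order, arm
import numpy as np, cv2
def cal(n):
    c=viewer.calibration(n); return np.array(c["K"],float),np.array(c["rvec"],float).reshape(3,1),np.array(c["tvec"],float).reshape(3,1)
def back(n,uv,z):
    K,r,t=cal(n);R=cv2.Rodrigues(r)[0]
    uv=np.atleast_2d(uv).astype(float);o=(-R.T@t).ravel()
    d=(R.T@np.linalg.inv(K)@np.c_[uv,np.ones(len(uv))].T).T
    return o+d*((z-o[2])/d[:,2])[:,None]
def proj(n,P):
    K,r,t=cal(n);return cv2.projectPoints(np.atleast_2d(P).astype(float),r,t,K,None)[0][:,0]
E
python3 - <<'E'
from h import *
for n in("top","side"):
    cv2.imwrite(f"pics/{n}0.png",viewer.get_image(n))
    K,r,t=cal(n);print(n,K.tolist(),(-cv2.Rodrigues(r)[0].T@t).ravel())
print(state())
E
```

```text
top [[481.5893958189508, 0.0, 310.8281136616565], [0.0, 481.5893958189508, 233.14727659811734], [0.0, 0.0, 1.0]] [ 0.37938803 -0.14742145  1.16608279]
side [[436.037557877402, 0.0, 313.36408822957435], [0.0, 436.037557877402, 241.27238384334194], [0.0, 0.0, 1.0]] [ 0.26934612 -0.92559623  0.62990744]
{'time': 0.1, 'joints': array([ 1.36080156,  0.68989528, -0.19454966,  1.56623941,  0.15731558,
        0.90250308, -0.21509654]), 'joint_vel': array([-6.46449264e-04, -1.16230754e-03, -6.82863565e-06, -2.32913746e-03,
       -5.53861213e-04,  1.92104301e-03,  1.80069872e-03]), 'joint_efforts': array([-2.93255398e-03, -5.28503537e+01, -1.27141893e+00, -1.53837490e+01,
       -5.25713246e-02,  1.98105758e-03,  6.24934933e-05]), 'eef_pos': array([ 0.15068711, -0.60593773,  0.2154942 ]), 'eef_rot': array([-8.10176376e-04,  9.92572548e-01,  1.21651366e-01, -1.57188620e-04]), 'wrist_force': array([ 0.08551623,  0.13678226, -0.1161382 ]), 'torque': array([ 0.0010786 , -0.02532701,  0.01528409]), 'finger_gap': 0.08795505384318214}
```

View pics/top0.png

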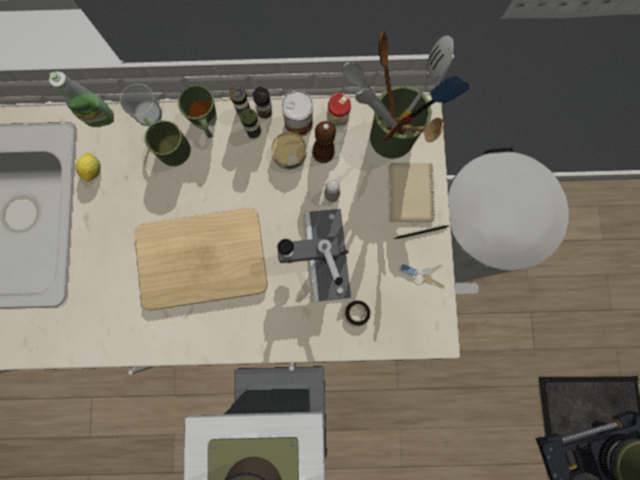

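View pics/side0.png

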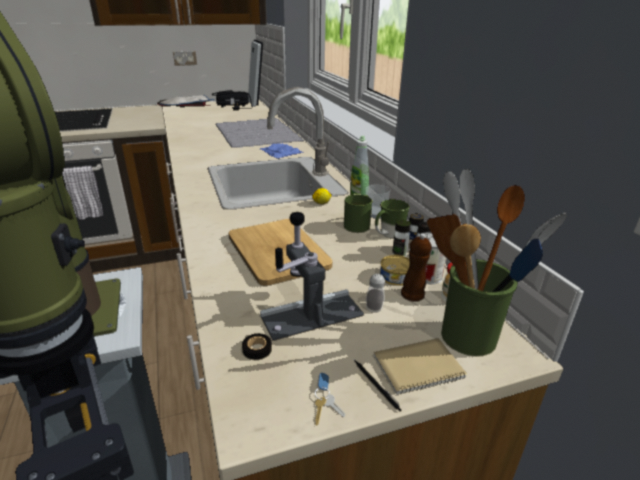

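The top view shows the board at about (136-266, 210-307), the hold-down plate at about (308-350, 210-300), the knob at (286,248) and the lever grip at (338,281). Tape is at (358,313), the shaker at (332,188) and the keys at (422,276). I'll zoom in for accurate corners.

```bash
python3 - <<'E'
from h import *
im=cv2.imread("pics/top0.png")[175:370,125:385]
cv2.imwrite("pics/crop0.png",cv2.resize(im,None,fx=3,fy=3,interpolation=cv2.INTER_CUBIC))
E
```

```text
(no output)
```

View pics/crop0.png

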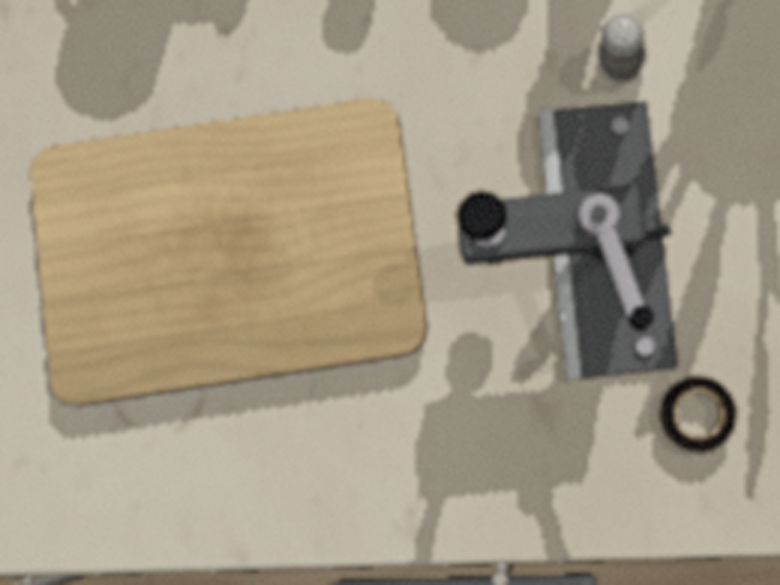

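```bash
cat >> h.py <<'E'
from scipy.optimize import least_squares
def T2(p,L): 
    L=np.atleast_2d(L);c,s=np.cos(p[2]),np.sin(p[2]);return np.c_[p[0]+c*L[:,0]-s*L[:,1],p[1]+s*L[:,0]+c*L[:,1],L[:,2]]
def boardfit(im,n="top"):
    hsv=cv2.cvtColor(im,cv2.COLOR_BGR2HSV)
    m=((hsv[...,1]>75)&(hsv[...,0]>8)&(hsv[...,0]<28)&(hsv[...,2]>90)).astype(np.uint8)
    m[:190]=0;m[330:]=0;m[:,:100]=0;m[:,345:]=0
    m=cv2.morphologyEx(m,cv2.MORPH_OPEN,np.ones((5,5)))
    c=max(cv2.findContours(m,0,1)[0],key=cv2.contourArea)[:,0]
    P=back(n,c,0.022)[:,:2]
    (cx,cy),(w,h),a=cv2.minAreaRect((P*1000).astype(np.float32))
    return cx,cy,w,h,a
E
python3 - <<'E'
from h import *
im=cv2.imread("pics/top0.png")
print("board",boardfit(im))
f=lambda a:np.array(a)/3+[125,175]
cr=back("top",f([[30,150],[398,97],[428,352],[50,406]]),.022)[:,:2];print("hand corners",cr.round(4).tolist(),cr.mean(0),[np.linalg.norm(cr[i]-cr[i-1]) for i in range(4)])
L=np.array([[.11,.03,.018],[-.11,.03,.018],[.11,-.06,.008],[-.11,-.06,.008],[0,-.005,.15]])
uv=f([[541,108],[567,380],[645,102],[677,366],[599,213]])
r=least_squares(lambda p:(proj("top",T2(p,L))-uv).ravel(),[.35,-.17,0]);print("hd",r.x,r.fun.round(1))
h=r.x
for z in(.234,.214): 
    k=back("top",f([[482,215]]),z);print("knob z",z,k)
print("knob xy model",T2(h,[[0,.075,.2]]))
g=back("top",f([[640,316]]),.2)[0];ax=T2(h,[[0,-.005,.18]])[0];d=g-ax
print("grip",g,"ax",ax,np.linalg.norm(d[:2]),"lever",np.arctan2(d[1],d[0])-h[2]+np.pi-2*np.pi*0)
# rod from side view: knob z
for s in (0,.01,.02,.025): print(s,proj("side",T2(h,[[0,.075,.234-s]])),proj("top",T2(h,[[0,.075,.234-s]])))
print("tape",back("top",f([[698,414]]),.019),"shaker",back("top",f([[622,35]]),.09))
E
```

```text
board (516.1901245117188, 124.56072998046875, 207.7681884765625, 298.6124267578125, 7.091800689697266)
hand corners [[0.6005, 0.2834], [0.6357, -0.0144], [0.4297, -0.0362], [0.3957, 0.261]] [0.51539313 0.12345479] [np.float64(0.20605565263159933), np.float64(0.2998715478981833), np.float64(0.20716703643501408), np.float64(0.29912455566716656)]
hd [ 0.51728219 -0.16584575  0.07522283] [-1.  -0.2 -0.3 -0.1  0.9 -1.1  0.6  0.7 -0.2  0.5]
knob z 0.234 [[ 0.50805358 -0.09307471  0.234     ]]
knob z 0.214 [[ 0.5108144  -0.09190858  0.214     ]]
knob xy model [[ 0.5116458  -0.09105784  0.2       ]]
grip [ 0.44188258 -0.19519576  0.2       ] ax [ 0.51765795 -0.17083161  0.18      ] 0.07959597760094625 lever 0.2358685629516466
0 [[295.53436455 206.44124967]] [[284.60216732 244.87451603]]
0.01 [[295.59458263 210.60492705]] [[284.92090615 245.57733726]]
0.02 [[295.65419178 214.72650078]] [[285.23310145 246.26572997]]
0.025 [[295.68377088 216.77169785]] [[285.38680793 246.60465378]]
tape [[ 0.3759026  -0.24674408  0.019     ]] shaker [[ 0.66416043 -0.19458329  0.09      ]]
```

The fits are consistent: the board measures 208x299 mm, the lever radius is 79.6 mm (80 expected), and the knob's xy matches the model. The gap is about 109 mm, and the board is about +0.045 rad off the fence. I'll push its far edge with both open fingers, with the finger line along the hold-down's x. First I lift and twist.

send_rows(steps=[[[0, 0, -16, -0.175, 1], [0, 0, -16, -0.175, 1], [0, 0, -16, -0.175, 1], [0, 0, -16, -0.175, 1], [0, 0, -16, -0.175, 1], [0, 0, -16, -0.175, 1], [0, 0, -16, -0.175, 1], [0, 0, -16, -0.175, 1], [0, 0, 0, 0, 1]]])

```text
time: 1.23
eef_pos: [0.1511, -0.6069, 0.3448]
eef_rot: [0.001, 0.682, 0.732, -0.0]
wrist_force: [-0.1, -0.1, -0.1]
finger_gap: 0.0881
```

```bash
cat >> h.py <<'E'
from scipy.spatial.transform import Rotation as Ro
HD=np.array([0.5173,-0.1658,0.0752])
def plan(wps):
    s=state();q=s["eef_rot"];R=Ro.from_quat([q[1],q[2],q[3],q[0]]).as_matrix()
    p=s["eef_pos"];print("t",round(s["time"],2),"tcp",p.round(4),"yaw",np.arctan2(R[1,0],R[0,0]).round(4),"tilt",R[:,2].round(4),"F",s["wrist_force"].round(1),"gap",round(s["finger_gap"],4),"j",s["joints"].round(2))
    for w in wps: print(w,"tool mm",(R.T@(np.array(w)-p)*1000).round(1)); p=np.array(w)
E
python3 - <<'E'
from h import *
h=HD
# push start: 35 mm behind far edge
c=np.array([.516,.1245]); u=np.array([-np.sin(h[2]),np.cos(h[2])])
st=c+u*(.15+.045);print(st)
plan([[.42,-.42,.343],[.57,-.1,.343],[*st,.343],[*st,.027]])
E
```

```text
[0.50134982 0.31894889]
t 1.23 tcp [ 0.1511 -0.6069  0.3448] yaw 1.6417 tilt [ 0.0011 -0.0013 -1.    ] F [-0.1 -0.1 -0.1] gap 0.0881 j [ 1.58  0.62 -0.61  1.36  0.36  1.27  1.01]
[0.42, -0.42, 0.343] tool mm [167.4 281.5   1.8]
[0.57, -0.1, 0.343] tool mm [ 3.086e+02  1.723e+02 -3.000e-01]
[np.float64(0.501349817010394), np.float64(0.3189488933842799), 0.343] tool mm [422.8 -38.8  -0.6]
[np.float64(0.501349817010394), np.float64(0.3189488933842799), 0.027] tool mm [ 4.00e-01 -3.00e-01  3.16e+02]
```

send_rows(steps=[[[21, 35, 0, 0, 1], [21, 35, 0, 0, 1], [21, 35, 0, 0, 1], [21, 35, 0, 0, 1], [21, 35, 0, 0, 1], [21, 35, 0, 0, 1], [21, 35, 0, 0, 1], [21, 35, 0, 0, 1], [0, 0, 0, 0, 1]]])

```text
time: 2.35
eef_pos: [0.4208, -0.4148, 0.3434]
eef_rot: [-0.001, 0.679, 0.734, 0.001]
wrist_force: [-1.1, 0.3, -0.3]
finger_gap: 0.0878
```

send_rows(steps=[[[38, 21, 0, 0, 1], [38, 21, 0, 0, 1], [38, 21, 0, 0, 1], [38, 21, 0, 0, 1], [38, 21, 0, 0, 1], [38, 21, 0, 0, 1], [38, 21, 0, 0, 1], [38, 21, 0, 0, 1], [0, 0, 0, 0, 1]]])

```text
time: 3.48
eef_pos: [0.5637, -0.0998, 0.3436]
eef_rot: [-0.001, 0.68, 0.734, 0.001]
wrist_force: [-0.0, -0.7, -0.1]
finger_gap: 0.0886
```

send_rows(steps=[[[47, -4, 0, 0, 1], [47, -4, 0, 0, 1], [47, -4, 0, 0, 1], [47, -4, 0, 0, 1], [47, -4, 0, 0, 1], [47, -4, 0, 0, 1], [47, -4, 0, 0, 1], [47, -4, 0, 0, 1], [47, -4, 0, 0, 1], [0, 0, 0, 0, 1]]])

```text
time: 4.72
eef_pos: [0.4952, 0.3184, 0.3435]
eef_rot: [-0.001, 0.68, 0.733, -0.0]
wrist_force: [-0.2, -0.0, 0.6]
finger_gap: 0.0883
```

```bash
python3 - <<'E'
from h import *
plan([[.5013,.319,.343],[.5013,.319,.027]])
E
```

```text
t 4.72 tcp [0.4952 0.3184 0.3435] yaw 1.6465 tilt [-1.5e-03  9.0e-04 -1.0e+00] F [-0.2 -0.   0.6] gap 0.0883 j [-0.29  0.57 -0.64  1.48  0.35  1.21 -0.9 ]
[0.5013, 0.319, 0.343] tool mm [0.1 6.1 0.5]
[0.5013, 0.319, 0.027] tool mm [-3.00e-01  4.00e-01  3.16e+02]
```

send_rows(steps=[[[0, 6, 40, 0, 1], [0, 0, 45, 0, 1], [0, 0, 45, 0, 1], [0, 0, 45, 0, 1], [0, 0, 45, 0, 1], [0, 0, 40, 0, 1], [0, 0, 30, 0, 1], [0, 0, 17, 0, 1], [0, 0, 9, 0, 1], [0, 0, 0, 0, 1]]])

```text
time: 5.98
eef_pos: [0.503, 0.3161, 0.0283]
eef_rot: [0.0, 0.681, 0.732, 0.0]
wrist_force: [-0.2, 0.6, -0.8]
finger_gap: 0.0878
```

send_rows(steps=[[[-10, 0, 0, 0, 1], [-10, 0, 0, 0, 1], [-10, 0, 0, 0, 1], [-10, 0, 0, 0, 1], [-10, 0, 0, 0, 1], [-10, 0, 0, 0, 1], [-10, 0, 0, 0, 1], [0, 0, 0, 0, 1]]])

```text
time: 6.98
eef_pos: [0.5078, 0.2454, 0.0281]
eef_rot: [0.0, 0.681, 0.732, -0.0]
wrist_force: [0.5, -0.4, 0.1]
finger_gap: 0.0882
```

```bash
python3 - <<'E'
from h import *
im=viewer.get_image("top");cv2.imwrite("pics/top1.png",im);plan([]);print(boardfit(im))
cv2.imwrite("pics/crop1.png",cv2.resize(im[175:370,125:385],None,fx=3,fy=3,interpolation=cv2.INTER_CUBIC))
E
```

```text
t 7.03 tcp [0.5077 0.2464 0.0282] yaw 1.6432 tilt [-0. -0. -1.] F [0.9 0.  0.3] gap 0.088 j [-0.3   0.92 -0.4   1.87  0.7   0.5  -1.12]
(516.3154296875, 122.93441772460938, 207.59280395507812, 294.8610534667969, 6.9848713874816895)
```

View pics/crop1.png

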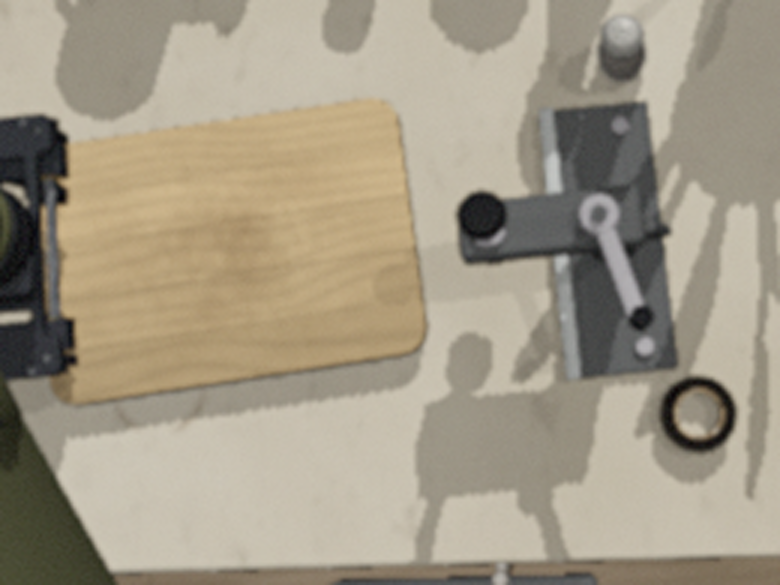

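The board has not moved: its right edge is still at (398,97)-(428,352), although the TCP is past the far edge and there is no force. I'll check the tip reach and the side view.

```bash
python3 - <<'E'
from h import *
print(arm.tip_reach,[a for a in dir(arm) if a[0]!='_'])
im=viewer.get_image("side");plan([])
cv2.imwrite("pics/side1.png",cv2.resize(im[150:350,180:440],None,fx=3,fy=3,interpolation=cv2.INTER_CUBIC))
print(proj("side",[[.5077,.2464,.011],[.558,.2464,.011],[.458,.2464,.011]]))
E
```

```text
0.017 ['PlanningError', 'tip_reach']
t 7.08 tcp [0.5076 0.2471 0.0283] yaw 1.6439 tilt [ 1.e-04  6.e-04 -1.e+00] F [-0.1  0.4 -0.1] gap 0.0885 j [-0.3   0.92 -0.4   1.87  0.7   0.5  -1.12]
[[263.92913782 229.37451853]
 [279.82654181 227.07697719]
 [247.88718851 231.69294999]]
```

View pics/side1.png

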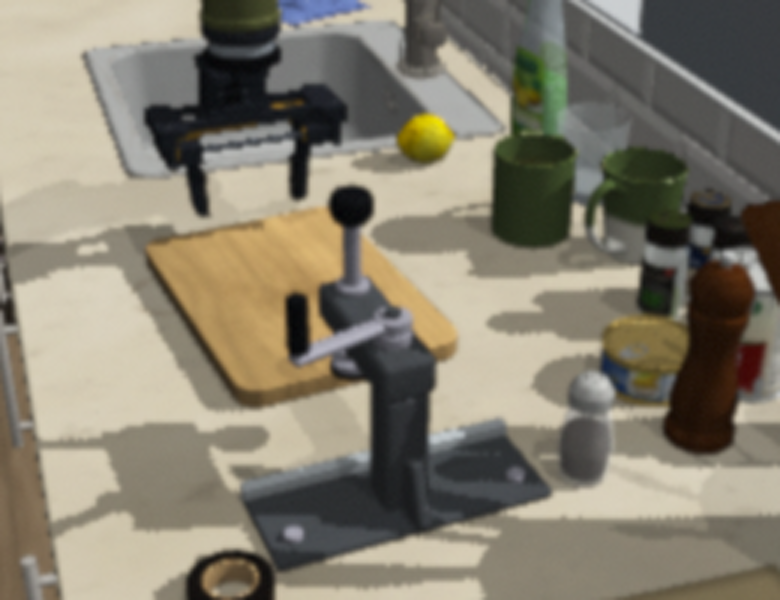

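```bash
python3 - <<'E'
from h import *
cr=np.array([[.6005,.2834,.022],[.6357,-.0144,.022],[.4297,-.0362,.022],[.3957,.261,.022]])
p=proj("side",cr);print("board crop px",((p-[180,150])*3).round())
q=proj("side",T2(HD,[[.11,.03,.018],[-.11,.03,.018],[.11,-.06,.008],[-.11,-.06,.008]]));print("hd",((q-[180,150])*3).round())
uv=np.array([[203,212],[298,200]])/3+[180,150]
for z in(.011,.03,.05,.07):print(z,back("side",uv,z).round(3).tolist())
E
```

```text
board crop px [[329. 201.]
 [460. 337.]
 [235. 391.]
 [139. 238.]]
hd [[497. 413.]
 [235. 478.]
 [550. 488.]
 [272. 563.]]
0.011 [[0.472, 0.321, 0.011], [0.575, 0.318, 0.011]]
0.03 [[0.466, 0.283, 0.03], [0.566, 0.28, 0.03]]
0.05 [[0.459, 0.242, 0.05], [0.556, 0.24, 0.05]]
0.07 [[0.453, 0.202, 0.07], [0.546, 0.2, 0.07]]
```

The side view explains it: the fingertips, at crop (203,212) and (298,200), are about 37 mm higher than the state and tip reach imply (z≈0.048, not 0.011). They went over the board, which did not move. I'll retreat behind the board and lower in small steps, watching the force.

send_rows(steps=[[[35, 0, 0, 0, 1], [35, 0, 0, 0, 1], [0, 0, 5, 0, 1], [0, 0, 5, 0, 1], [0, 0, 0, 0, 1], [0, 0, 0, 0, 1]]])

```text
time: 7.82
eef_pos: [0.5028, 0.3154, 0.0181]
eef_rot: [0.0, 0.681, 0.732, -0.0]
wrist_force: [-0.7, 0.3, 0.4]
finger_gap: 0.0878
```

```bash
python3 - <<'E'
from h import *
im=viewer.get_image("side");plan([])
p=state()["eef_pos"];print(((proj("side",[p,p-[0,0,.017],p+[0,0,.019]])-[210,150])*6))
cv2.imwrite("pics/side2.png",cv2.resize(im[150:250,210:340],None,fx=6,fy=6,interpolation=cv2.INTER_CUBIC))
E
```

```text
t 7.88 tcp [0.5028 0.3157 0.0182] yaw 1.6428 tilt [ 1.e-04 -5.e-04 -1.e+00] F [ 0.5 -0.  -0. ] gap 0.0878 j [-0.41  0.96 -0.4   1.78  0.67  0.54 -1.18]
[[284.567434   408.12500278]
 [286.33774893 436.74974761]
 [282.56378656 375.7274358 ]]
```

View pics/side2.png

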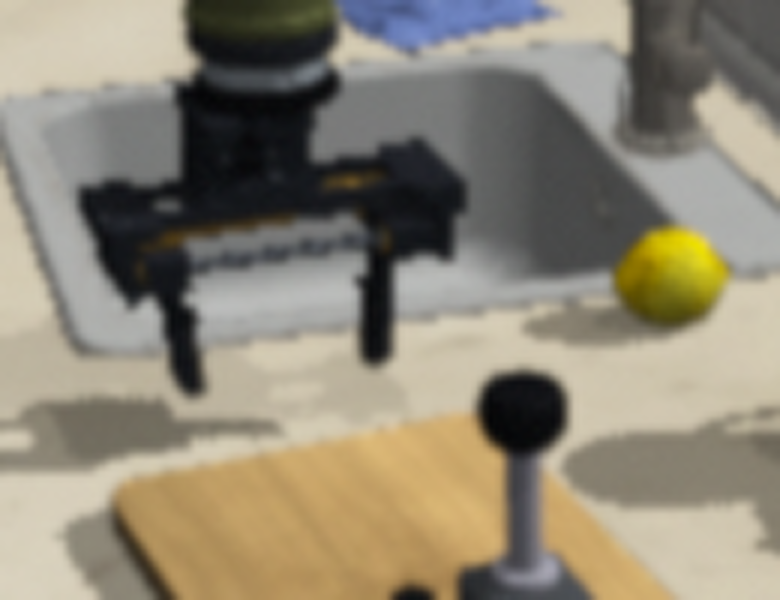

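The tip midpoint is at (283,376), which fits either tips 36 mm too high or a y offset. The top picture I already saved can separate the two.

```bash
python3 - <<'E'
from h import *
im=viewer.get_image("top");plan([])
cv2.imwrite("pics/top2.png",cv2.resize(im[170:370,60:320],None,fx=3,fy=3,interpolation=cv2.INTER_CUBIC))
p=state()["eef_pos"]
for dz in(-.017,.019,.08,.15,.3):print(dz,(proj("top",[p+[0,0,dz]])-[60,170])*3, (proj("top",[p+[.006,.075,dz]])-[60,170])*3)
E
```

```text
t 7.92 tcp [0.5028 0.316  0.0183] yaw 1.643 tilt [ 3.e-04 -3.e-04 -1.e+00] F [-0.2 -0.1 -0.2] gap 0.0885 j [-0.41  0.96 -0.4   1.78  0.67  0.54 -1.18]
-0.017 [[190.39327307 289.19619688]] [[ 98.48185932 284.36710512]]
0.019 [[172.39580528 284.85864496]] [[ 77.63513124 279.88383263]]
0.08 [[139.18722188 276.85507711]] [[ 39.17304197 271.61222156]]
0.15 [[ 96.18657996 266.49153492]] [[-10.6226781  260.90321337]]
0.3 [[-19.24812142 238.67073168]] [[-144.25681954  232.16401421]]
```

View pics/top2.png

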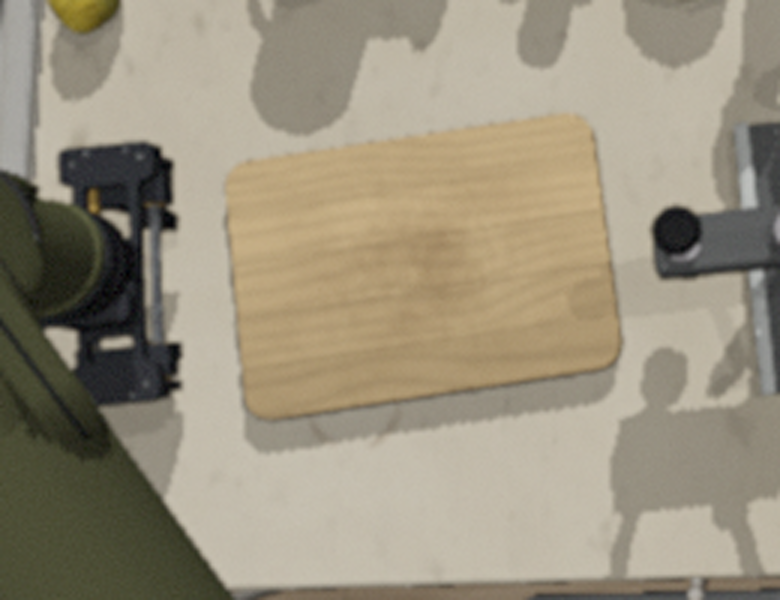

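The top view shows y is right: the gripper body is centred near (120,272), as the pose predicts. So only z is off, with the real tips about 36 mm higher than the state implies. I'll lower another 26 mm gently.

send_rows(steps=[[[0, 0, 6, 0, 1], [0, 0, 6, 0, 1], [0, 0, 4, 0, 1], [0, 0, 3, 0, 1], [0, 0, 0, 0, 1]]])

```text
time: 8.55
eef_pos: [0.5023, 0.3165, -0.0011]
eef_rot: [0.0, 0.681, 0.732, -0.0]
wrist_force: [-0.1, 0.4, -0.1]
finger_gap: 0.0878
```

send_rows(steps=[[[0, 0, 3, 0, 1], [0, 0, 3, 0, 1], [0, 0, 0, 0, 1]]])

```text
time: 8.93
eef_pos: [0.5024, 0.3164, -0.0071]
eef_rot: [0.0, 0.681, 0.732, -0.0]
wrist_force: [-0.2, 1.0, -0.2]
finger_gap: 0.0882
```

```bash
python3 - <<'E'
from h import *
im=viewer.get_image("side");plan([])
p=state()["eef_pos"];print(((proj("side",[p,p-[0,0,.017],p+[0,0,.019]])-[210,150])*6))
cv2.imwrite("pics/side3.png",cv2.resize(im[150:250,210:340],None,fx=6,fy=6,interpolation=cv2.INTER_CUBIC))
g=im.astype(int).sum(2)[190:235,225:290]
m=g<150
ys,xs=np.nonzero(m)
for a,b in((0,30),(30,65)):
    k=(xs>=a)&(xs<b)
    if k.any(): i=ys[k].max();print("lowest dark px",i+190,xs[k][ys[k]==i]+225)
E
```

```text
t 8.97 tcp [ 0.5024  0.3165 -0.0069] yaw 1.6438 tilt [-1.e-04 -2.e-04 -1.e+00] F [ 0.3  0.3 -0.1] gap 0.0885 j [-0.43  1.   -0.37  1.78  0.7   0.5  -1.2 ]
[[286.1502164  449.77922713]
 [287.89524705 477.90113733]
 [284.17541213 417.95441754]]
lowest dark px 222 [242]
lowest dark px 216 [271 272 273]
```

send_rows(steps=[[[-15, 0, 2, 0, 1], [-12, 0, 0, 0, 1], [-6, 0, 0, 0, 1], [-6, 0, 0, 0, 1], [-6, 0, 0, 0, 1], [-6, 0, 0, 0, 1], [-6, 0, 0, 0, 1], [-6, 0, 0, 0, 1], [-6, 0, 0, 0, 1]]])

```text
time: 10.1
eef_pos: [0.5075, 0.2479, -0.0087]
eef_rot: [-0.0, 0.681, 0.732, 0.0]
wrist_force: [-0.2, 3.9, 0.4]
finger_gap: 0.0879
```

```bash
python3 - <<'E'
from h import *
im=viewer.get_image("top");plan([])
cv2.imwrite("pics/top3.png",cv2.resize(im[175:370,125:385],None,fx=3,fy=3,interpolation=cv2.INTER_CUBIC))
print(boardfit(im))
E
```

```text
t 10.15 tcp [ 0.5076  0.2465 -0.0087] yaw 1.6427 tilt [-1.e-04 -7.e-04 -1.e+00] F [-0.   3.8  1.9] gap 0.088 j [-0.33  0.98 -0.34  1.87  0.75  0.42 -1.16]
(510.990478515625, 88.97087097167969, 207.21304321289062, 302.013916015625, 4.120293617248535)
```

Board is moving and has squared up (yaw 0.072, hold-down 0.075). About 75 mm to go.

send_rows(steps=[[[-7, 0, 0, 0, 1], [-7, 0, 0, 0, 1], [-7, 0, 0, 0, 1], [-7, 0, 0, 0, 1], [-7, 0, 0, 0, 1], [-7, 0, 0, 0, 1], [-7, 0, 0, 0, 1], [-7, 0, 0, 0, 1], [-6, 0, 0, 0, 1], [-4, 0, 0, 0, 1]]])

```text
time: 11.4
eef_pos: [0.5123, 0.1816, -0.0087]
eef_rot: [-0.0, 0.681, 0.732, 0.0]
wrist_force: [-0.0, 5.4, 2.1]
finger_gap: 0.0881
```

```bash
python3 - <<'E'
from h import *
im=viewer.get_image("top");plan([])
b=boardfit(im);print(b)
d=np.array(b[:2])/1000-HD[:2];c,s=np.cos(HD[2]),np.sin(HD[2]);print("hd frame",c*d[0]+s*d[1],-s*d[0]+c*d[1])
E
```

```text
t 11.45 tcp [ 0.5124  0.1809 -0.0087] yaw 1.6431 tilt [ 0.e+00 -6.e-04 -1.e+00] F [-1.1  4.6  2.8] gap 0.088 j [-0.24  0.96 -0.32  1.94  0.8   0.37 -1.11]
(515.4821166992188, 24.860549926757812, 206.8980255126953, 300.2716064453125, 4.065646171569824)
hd frame 0.012511418200960195 0.19025828342721285
```

Creep in the last ~10 mm, watching the force.

send_rows(steps=[[[-2, 0, 0, 0, 1], [-2, 0, 0, 0, 1], [-2, 0, 0, 0, 1]]])

```text
time: 11.82
eef_pos: [0.5127, 0.1764, -0.0087]
eef_rot: [-0.0, 0.681, 0.733, 0.0]
wrist_force: [-0.4, 4.9, 2.0]
finger_gap: 0.0882
```

send_rows(steps=[[[-1.5, 0, 0, 0, 1], [-1.5, 0, 0, 0, 1]]])

```text
time: 12.08
eef_pos: [0.5129, 0.1737, -0.0087]
eef_rot: [-0.0, 0.681, 0.733, 0.001]
wrist_force: [-1.2, 7.8, 1.0]
finger_gap: 0.0878
```

```bash
cat >> h.py <<'E'
def bh(im):
    b=boardfit(im);d=np.array(b[:2])/1000-HD[:2];c,s=np.cos(HD[2]),np.sin(HD[2]);return b,"hd frame",c*d[0]+s*d[1],-s*d[0]+c*d[1]
E
python3 - <<'E'
from h import *
im=viewer.get_image("top");plan([]);print(bh(im))
E
```

```text
t 12.12 tcp [ 0.5129  0.1738 -0.0087] yaw 1.6443 tilt [ 2.0e-04  1.5e-03 -1.0e+00] F [-0.1  6.4  2.6] gap 0.0884 j [-0.22  0.96 -0.32  1.94  0.8   0.36 -1.1 ]
((516.38330078125, 16.204559326171875, 206.83535766601562, 298.5271301269531, 4.182572364807129), 'hd frame', np.float64(0.012759738207276224), np.float64(0.18155905109317313))
```

send_rows(steps=[[[-1, 0, 0, 0, 1], [0, 0, 0, 0, 1]]])

```text
time: 12.38
eef_pos: [0.5129, 0.1737, -0.0087]
eef_rot: [-0.001, 0.681, 0.733, 0.001]
wrist_force: [-0.3, 6.9, 1.0]
finger_gap: 0.0878
```

send_rows(steps=[[[-1, 0, 0, 0, 1], [0, 0, 0, 0, 1]]])

```text
time: 12.62
eef_pos: [0.5129, 0.1738, -0.0086]
eef_rot: [-0.001, 0.68, 0.733, 0.002]
wrist_force: [-0.1, 8.5, 1.1]
finger_gap: 0.0882
```

send_rows(steps=[[[-1, 0, 0, 0, 1], [0, 0, 0, 0, 1]]])

```text
time: 12.88
eef_pos: [0.5129, 0.1738, -0.0086]
eef_rot: [-0.002, 0.68, 0.733, 0.002]
wrist_force: [-1.2, 10.2, 0.1]
finger_gap: 0.088
```

```bash
python3 - <<'E'
from h import *
im=viewer.get_image("top");plan([]);print(bh(im))
cv2.imwrite("pics/top4.png",cv2.resize(im[175:370,125:385],None,fx=3,fy=3,interpolation=cv2.INTER_CUBIC))
E
```

```text
t 12.93 tcp [ 0.5128  0.1737 -0.0086] yaw 1.6455 tilt [ 2.0e-04  5.9e-03 -1.0e+00] F [-1.4 10.4  1.1] gap 0.0882 j [-0.22  0.96 -0.32  1.95  0.8   0.36 -1.1 ]
((516.2861328125, 16.047378540039062, 207.02639770507812, 298.0917053222656, 4.284953594207764), 'hd frame', np.float64(0.012651035995608849), np.float64(0.1814096146757276))
```

View pics/top4.png

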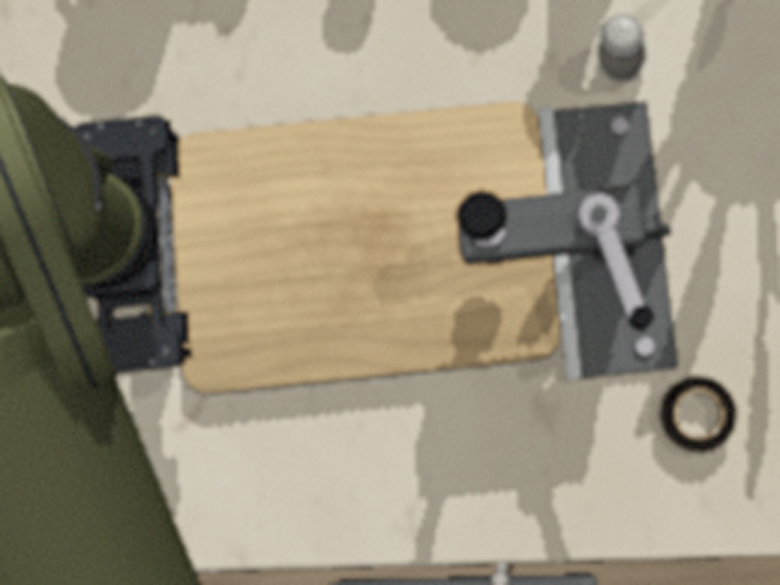

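The board edge now meets the fence all along (right edge at (541,105)-(558,350) against the fence face). It holds at 10 N with yaw and y right, and the bystanders are unmoved. I'll back off and go above the knob with closed fingers.

send_rows(steps=[[[8, 0, 0, 0, 1], [20, 0, 0, 0, 1], [10, 0, -20, 0, 0], [0, 0, -45, 0, 0], [0, 0, -45, 0, 0], [0, 0, -50, 0, 0], [0, 0, -50, 0, 0], [0, 0, -50, 0, 0], [0, 0, 0, 0, 0]]])

```text
time: 14.05
eef_pos: [0.512, 0.2093, 0.2547]
eef_rot: [0.001, 0.681, 0.732, 0.003]
wrist_force: [-0.3, -0.3, -0.9]
finger_gap: 0.0201
```

```bash
python3 - <<'E'
from h import *
im=viewer.get_image("top");print(bh(im))
plan([[.5115,-.0915,.25],[.5115,-.0915,.21]])
E
```

```text
((516.28076171875, 15.680496215820312, 207.1142120361328, 297.4841613769531, 4.192053318023682), 'hd frame', np.float64(0.012618116526781133), np.float64(0.18104417275552095))
t 14.1 tcp [0.5108 0.2081 0.2524] yaw 1.6433 tilt [ 2.2e-03 -2.0e-04 -1.0e+00] F [ 1.  -0.4 -0.4] gap 0.0161 j [-0.08  0.61 -0.66  1.73  0.44  0.95 -0.84]
[0.5115, -0.0915, 0.25] tool mm [-298.8  -21.     2.5]
[0.5115, -0.0915, 0.21] tool mm [ 0.  -0.1 40. ]
```

send_rows(steps=[[[-40, -3, 0, 0, 0], [-40, -3, 0, 0, 0], [-40, -3, 0, 0, 0], [-40, -3, 0, 0, 0], [-40, -3, 0, 0, 0], [-40, -3, 0, 0, 0], [-40, -3, 0, 0, 0], [-19, 0, 0, 0, 0], [0, 0, 10, 0, 0], [0, 0, 10, 0, 0]]])

```text
time: 15.35
eef_pos: [0.5111, -0.0897, 0.2302]
eef_rot: [-0.001, 0.68, 0.733, 0.0]
wrist_force: [0.4, 0.3, 0.2]
finger_gap: 0.0005
```

```bash
python3 - <<'E'
from h import *
im=viewer.get_image("side");plan([[.5115,-.0915,.232]])
p=state()["eef_pos"];print((proj("side",[p+[0,0,.019],p-[0,0,.017],[.5115,-.0915,.216]])-[235,130])*6)
cv2.imwrite("pics/side5.png",cv2.resize(im[130:230,235:365],None,fx=6,fy=6,interpolation=cv2.INTER_CUBIC))
E
```

```text
t 15.4 tcp [ 0.5102 -0.0898  0.2291] yaw 1.647 tilt [-0.0031  0.0014 -1.    ] F [-0.8 -0.  -0.5] gap 0.0005 j [ 0.5   0.6  -0.67  1.85  0.48  0.86 -0.33]
[0.5115, -0.0915, 0.232] tool mm [-1.8  1.2 -2.9]
[[357.81550055 422.09177078]
 [359.20546139 512.08935687]
 [363.81615503 503.98029113]]
```

View pics/side5.png

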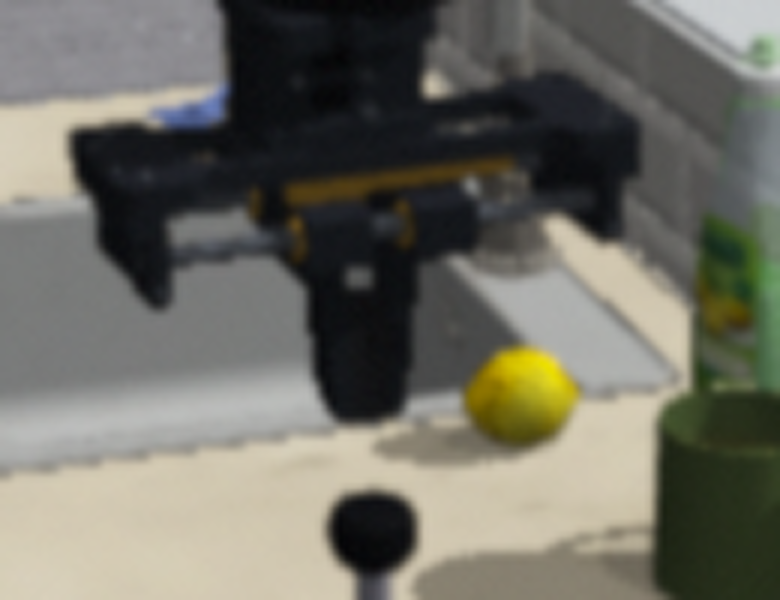

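Tips are at (362,418) and the knob top at (371,497), about 31 mm below. The 36 mm offset is confirmed again. The knob is centred within 2-3 mm; I'll correct that and press.

send_rows(steps=[[[-2, 2, 8, 0, 0], [0, 0, 8, 0, 0], [0, 0, 6, 0, 0], [0, 0, 0, 0, 0]]])

```text
time: 15.9
eef_pos: [0.5131, -0.0936, 0.2088]
eef_rot: [-0.0, 0.681, 0.733, -0.0]
wrist_force: [-0.3, -0.3, 0.6]
finger_gap: 0.0006
```

send_rows(steps=[[[0, 0, 4, 0, 0], [0, 0, 4, 0, 0], [0, 0, 4, 0, 0], [0, 0, 4, 0, 0]]])

```text
time: 16.4
eef_pos: [0.5135, -0.0938, 0.1931]
eef_rot: [0.0, 0.681, 0.732, -0.0]
wrist_force: [-0.7, -1.1, 2.9]
finger_gap: 0.0008
```

send_rows(steps=[[[0, 0, 4, 0, 0], [0, 0, 4, 0, 0], [0, 0, 4, 0, 0], [0, 0, 4, 0, 0]]])

```text
time: 16.9
eef_pos: [0.5135, -0.0938, 0.177]
eef_rot: [0.0, 0.681, 0.732, -0.0]
wrist_force: [0.1, -0.9, 1.7]
finger_gap: 0.0008
```

```bash
python3 - <<'E'
from h import *
im=viewer.get_image("side");plan([[.5115,-.0915,.232]])
p=state()["eef_pos"];print((proj("side",[p+[0,0,.019],p-[0,0,.017],[.5115,-.0915,.216]])-[235,130])*6)
E
```

```text
t 16.95 tcp [ 0.5134 -0.0938  0.1766] yaw 1.6438 tilt [-2.e-04  1.e-04 -1.e+00] F [-0.5 -0.5 -0.4] gap 0.0003 j [ 0.47  0.67 -0.61  1.9   0.56  0.74 -0.4 ]
[0.5115, -0.0915, 0.232] tool mm [  2.4  -1.8 -55.4]
[[371.29735274 555.7613165 ]
 [372.41544553 641.27423099]
 [363.81615503 503.98029113]]
```

send_rows(steps=[[[0, 0, 3, 0, 0], [0, 0, 3, 0, 0], [0, 0, 3, 0, 0], [0, 0, 3, 0, 0]]])

```text
time: 17.45
eef_pos: [0.5135, -0.0937, 0.165]
eef_rot: [0.0, 0.681, 0.732, -0.0]
wrist_force: [-1.3, -0.4, 1.9]
finger_gap: 0.0003
```

send_rows(steps=[[[0, 0, 2, 0, 0], [0, 0, 2, 0, 0]]])

```text
time: 17.7
eef_pos: [0.5135, -0.0937, 0.1611]
eef_rot: [0.0, 0.681, 0.732, -0.0]
wrist_force: [-1.3, 0.2, 3.6]
finger_gap: 0.0004
```

send_rows(steps=[[[0, 0, 1.5, 0, 0], [0, 0, 0, 0, 0]]])

```text
time: 17.95
eef_pos: [0.5134, -0.0936, 0.1595]
eef_rot: [-0.0, 0.681, 0.732, 0.0]
wrist_force: [0.1, 0.1, -0.2]
finger_gap: 0.0007
```

send_rows(steps=[[[0, 0, 1.5, 0, 0], [0, 0, 0, 0, 0]]])

```text
time: 18.2
eef_pos: [0.5134, -0.0936, 0.1581]
eef_rot: [-0.0, 0.681, 0.732, 0.0]
wrist_force: [0.9, -0.0, 0.7]
finger_gap: 0.0002
```

send_rows(steps=[[[0, 0, 1, 0, 0], [0, 0, 0, 0, 0]]])

```text
time: 18.45
eef_pos: [0.5134, -0.0936, 0.1572]
eef_rot: [-0.0, 0.681, 0.732, -0.0]
wrist_force: [-0.1, 0.8, 0.1]
finger_gap: 0.0003
```

send_rows(steps=[[[0, 0, 1, 0, 0], [0, 0, 0, 0, 0]]])

```text
time: 18.7
eef_pos: [0.5134, -0.0936, 0.1561]
eef_rot: [-0.0, 0.681, 0.732, -0.0]
wrist_force: [-0.8, -0.5, 1.6]
finger_gap: 0.0008
```

send_rows(steps=[[[0, 0, 1, 0, 0], [0, 0, 0, 0, 0]]])

```text
time: 18.95
eef_pos: [0.5134, -0.0937, 0.1551]
eef_rot: [-0.0, 0.681, 0.732, 0.0]
wrist_force: [-0.2, 0.4, 1.1]
finger_gap: 0.0003
```

```bash
python3 - <<'E'
from h import *
im=viewer.get_image("side");plan([])
cv2.imwrite("pics/side6.png",cv2.resize(im[175:305,235:404],None,fx=4.6,fy=4.6,interpolation=cv2.INTER_CUBIC))
E
```

```text
t 19.0 tcp [ 0.5134 -0.0936  0.1551] yaw 1.6439 tilt [-1.e-04  1.e-04 -1.e+00] F [-0.9  1.3  1.9] gap 0.0002 j [ 0.45  0.7  -0.59  1.92  0.59  0.7  -0.43]
```

View pics/side6.png

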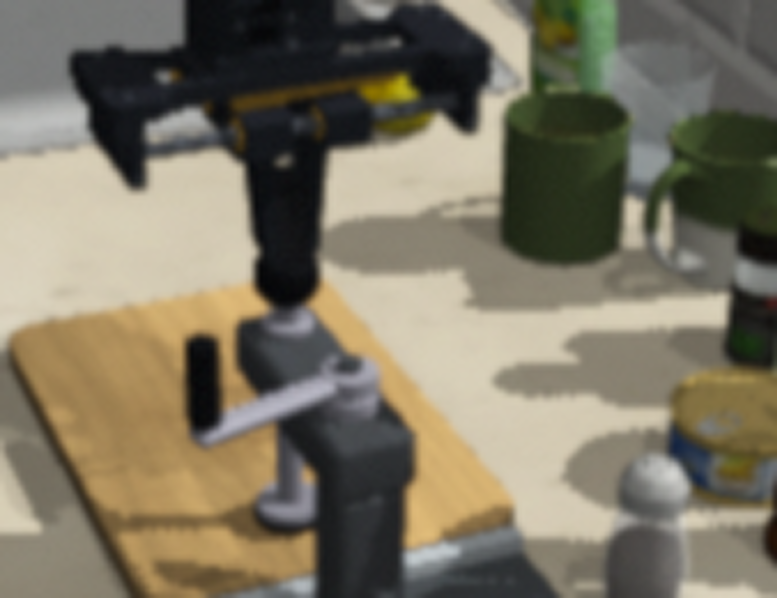

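The knob is under the tips at (287,275) and the foot at (287,505) is close to the board. The force is still only that of rod friction, so I keep going by 1 mm.

send_rows(steps=[[[0, 0, 1, 0, 0], [0, 0, 0, 0, 0]]])

```text
time: 19.25
eef_pos: [0.5134, -0.0937, 0.1541]
eef_rot: [-0.0, 0.681, 0.732, 0.0]
wrist_force: [-1.5, 1.2, 0.8]
finger_gap: 0.0003
```

send_rows(steps=[[[0, 0, 1, 0, 0], [0, 0, 0, 0, 0]]])

```text
time: 19.5
eef_pos: [0.5135, -0.0937, 0.1537]
eef_rot: [0.0, 0.681, 0.732, -0.0]
wrist_force: [-0.8, 0.5, 5.9]
finger_gap: 0.0007
```

send_rows(steps=[[[0, 0, 1, 0, 0], [0, 0, 0, 0, 0]]])

```text
time: 19.75
eef_pos: [0.5135, -0.0937, 0.1536]
eef_rot: [0.001, 0.681, 0.732, -0.0]
wrist_force: [-4.9, 0.4, 15.0]
finger_gap: 0.0002
```

send_rows(steps=[[[0, 0, 1, 0, 0], [0, 0, 0, 0, 0]]])

```text
time: 20.0
eef_pos: [0.5135, -0.0937, 0.1536]
eef_rot: [0.001, 0.681, 0.732, -0.0]
wrist_force: [-6.5, 0.7, 23.4]
finger_gap: 0.0004
```

The foot is seated: z stopped at 0.1536 and the force rose to 23 N. I'll lift off, open to a 35 mm cage and turn the tool so the fingers straddle the lever grip tangentially.

send_rows(steps=[[[0, 0, -10, 0, 0], [0, 0, -30, 0, 0], [0, 0, -35, 0.166, 0.4], [0, 0, 0, 0.166, 0.4], [0, 0, 0, 0.166, 0.4], [0, 0, 0, 0.166, 0.4], [0, 0, 0, 0.166, 0.4], [0, 0, 0, 0.166, 0.4], [0, 0, 0, 0.166, 0.4], [0, 0, 0, 0.166, 0.4]]])

```text
time: 21.25
eef_pos: [0.5135, -0.094, 0.2261]
eef_rot: [0.0, 0.988, 0.155, -0.0]
wrist_force: [-0.2, 0.2, 0.1]
finger_gap: 0.0353
```

```bash
python3 - <<'E'
from h import *
plan([[.4416,-.1953,.228],[.4416,-.1953,.147]])
im=viewer.get_image("top");cv2.imwrite("pics/top7.png",im);print(bh(im))
E
```

```text
t 21.25 tcp [ 0.5135 -0.094   0.2261] yaw 0.3103 tilt [-0.e+00 -2.e-04 -1.e+00] F [-0.2  0.2  0.1] gap 0.0353 j [ 0.27  0.55 -0.28  1.86  0.21  0.76 -1.38]
[0.4416, -0.1953, 0.228] tool mm [-99.4  74.6  -1.9]
[0.4416, -0.1953, 0.147] tool mm [ 0. -0. 81.]
((509.49237060546875, 107.40726470947266, 207.38650512695312, 114.05091857910156, 3.0945467948913574), 'hd frame', np.float64(0.012740264237755483), np.float64(0.27302171018793797))
```

send_rows(steps=[[[-33, 25, 0, 0, 0.4], [-33, 25, 0, 0, 0.4], [-33, 25, 0, 0, 0.4], [0, 0, 0, 0, 0.4]]])

```text
time: 21.8
eef_pos: [0.4402, -0.1992, 0.226]
eef_rot: [0.001, 0.988, 0.155, -0.001]
wrist_force: [0.7, 0.4, -0.3]
finger_gap: 0.0349
```

```bash
python3 - <<'E'
from h import *
plan([[.4416,-.1953,.147]])
im=viewer.get_image("side");
p=state()["eef_pos"];print((proj("side",[p+[0,0,.022],[.4416,-.1953,.2]])-[220,140])*5)
cv2.imwrite("pics/side8.png",cv2.resize(im[140:260,220:380],None,fx=5,fy=5,interpolation=cv2.INTER_CUBIC))
E
```

```text
t 21.8 tcp [ 0.4402 -0.1992  0.226 ] yaw 0.3116 tilt [-0.0021 -0.0017 -1.    ] F [ 0.7  0.4 -0.3] gap 0.0349 j [ 0.52  0.5  -0.29  1.97  0.22  0.71 -1.16]
[0.4416, -0.1953, 0.147] tool mm [ 2.7 -3.3 79. ]
[[281.60255706 431.08003098]
 [283.89607653 537.72150606]]
```

View pics/side8.png

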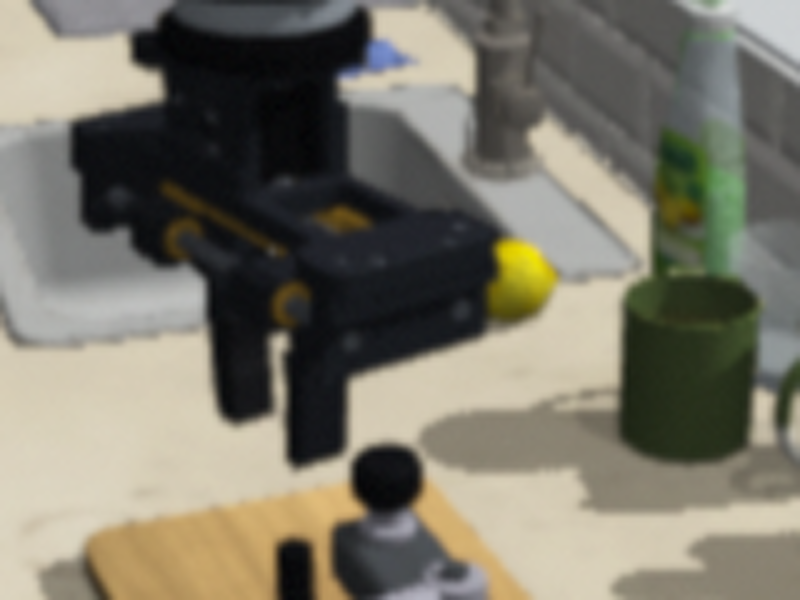

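Tips at (281,438) midway, grip top at (295,545): the fingers are over the grip within about 4 mm. Correct and descend.

send_rows(steps=[[[5, -2.5, 10, 0, 0.4], [0, 0, 15, 0, 0.4], [0, 0, 15, 0, 0.4], [0, 0, 10, 0, 0.4], [0, 0, 5, 0, 0.4]]])

```text
time: 22.48
eef_pos: [0.4469, -0.1908, 0.1704]
eef_rot: [-0.0, 0.987, 0.158, -0.0]
wrist_force: [-0.6, -0.8, 0.7]
finger_gap: 0.0349
```

send_rows(steps=[[[0, 0, 10, 0, 0.4], [0, 0, 10, 0, 0.4], [0, 0, 3, 0, 0.4], [0, 0, 0, 0, 0.4]]])

```text
time: 22.98
eef_pos: [0.4465, -0.1918, 0.148]
eef_rot: [-0.0, 0.988, 0.157, -0.0]
wrist_force: [0.5, -0.2, 0.2]
finger_gap: 0.035
```

```bash
python3 - <<'E'
from h import *
plan([])
s=state();p=s["eef_pos"];ax=T2(HD,[[0,-.005,.18]])[0]
d=p-ax;print("r",np.hypot(*d[:2]),"angle",np.arctan2(-d[1],-d[0])-HD[2])
# rows: arc in tool frame; shift given in axes before turn
n=10;a0=np.arctan2(-d[1],-d[0])-HD[2];a1=1.68
q=s["eef_rot"];R=Ro.from_quat([q[1],q[2],q[3],q[0]]).as_matrix();yaw=np.arctan2(R[1,0],R[0,0])
m=14;cur=p[:2].copy()
for i in range(1,m+1):
    a=a0+(a1-a0)*i/m;r=.08
    t=ax[:2]-r*np.array([np.cos(a+HD[2]),np.sin(a+HD[2])])
    D=t-cur;tx=np.array([np.cos(yaw),np.sin(yaw)]);ty=np.array([np.sin(yaw),-np.cos(yaw)])
    print((D@tx*1000).round(1),(D@ty*1000).round(1),"twist",round(-(a1-a0)/m,3));cur=t;yaw+=(a1-a0)/m
E
```

```text
t 22.98 tcp [ 0.4465 -0.1918  0.148 ] yaw 0.3158 tilt [-3.e-04  1.e-04 -1.e+00] F [ 0.5 -0.2  0.2] gap 0.035 j [ 0.46  0.63 -0.23  2.04  0.29  0.5  -1.24]
r 0.07419074243978643 angle 0.21220558591789757
-5.6 8.2 twist -0.105
0.2 8.4 twist -0.105
0.2 8.4 twist -0.105
0.2 8.4 twist -0.105
0.2 8.4 twist -0.105
0.2 8.4 twist -0.105
0.2 8.4 twist -0.105
0.2 8.4 twist -0.105
0.2 8.4 twist -0.105
0.2 8.4 twist -0.105
0.2 8.4 twist -0.105
0.2 8.4 twist -0.105
0.2 8.4 twist -0.105
0.2 8.4 twist -0.105
```

send_rows(steps=[[[-4, 8, 0, -0.105, 0.4], [0, 8.4, 0, -0.105, 0.4], [0, 8.4, 0, -0.105, 0.4], [0, 8.4, 0, -0.105, 0.4], [0, 8.4, 0, -0.105, 0.4], [0, 8.4, 0, -0.105, 0.4], [0, 8.4, 0, -0.105, 0.4]]])

```text
time: 23.85
eef_pos: [0.476, -0.2394, 0.1485]
eef_rot: [-0.0, 0.864, 0.503, -0.001]
wrist_force: [-1.5, 1.5, 0.1]
finger_gap: 0.0351
```

```bash
python3 - <<'E'
from h import *
plan([])
im=viewer.get_image("side")
cv2.imwrite("pics/side9.png",cv2.resize(im[160:310,220:420],None,fx=4,fy=4,interpolation=cv2.INTER_CUBIC))
E
```

```text
t 23.85 tcp [ 0.476  -0.2394  0.1485] yaw 1.0539 tilt [-1.3e-03 -3.0e-04 -1.0e+00] F [-1.5  1.5  0.1] gap 0.0351 j [ 0.66  0.7  -0.47  1.9   0.5   0.66 -0.63]
```

View pics/side9.png

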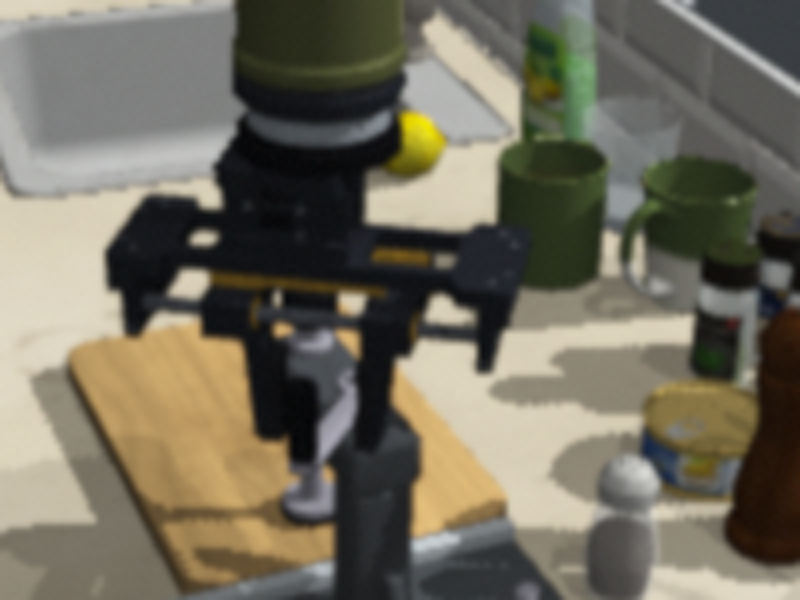

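The grip (302,415) is caged between the fingers and following; the foot (310,505) still sits on the board. Carrying on to the end stop.

send_rows(steps=[[[0, 8.4, 0, -0.105, 0.4], [0, 8.4, 0, -0.105, 0.4], [0, 8.4, 0, -0.105, 0.4], [0, 8.4, 0, -0.105, 0.4], [0, 8.4, 0, -0.105, 0.4], [0, 8.4, 0, -0.105, 0.4], [0, 8.4, 0, -0.1, 0.4], [0, 0, 0, 0, 0.4]]])

```text
time: 24.9
eef_pos: [0.5305, -0.2517, 0.1478]
eef_rot: [-0.002, 0.63, 0.777, -0.002]
wrist_force: [-4.1, -0.9, 1.3]
finger_gap: 0.0356
```

send_rows(steps=[[[0, 2, 0, 0, 0.4], [0, 2, 0, 0, 0.4], [0, 0, 0, 0, 0.4]]])

```text
time: 25.28
eef_pos: [0.5305, -0.2518, 0.1475]
eef_rot: [-0.004, 0.63, 0.776, -0.005]
wrist_force: [-12.0, -0.8, 7.2]
finger_gap: 0.0352
```

```bash
python3 - <<'E'
from h import *
plan([]);p=state()["eef_pos"];ax=T2(HD,[[0,-.005,.18]])[0]
d=p-ax;print("r",np.hypot(*d[:2]),"angle",np.arctan2(-d[1],-d[0])-HD[2])
E
```

```text
t 25.27 tcp [ 0.5305 -0.2518  0.1475] yaw 1.7774 tilt [-0.0124 -0.003  -0.9999] F [-12.   -0.8   7.2] gap 0.0352 j [ 0.74  0.81 -0.68  1.72  0.65  0.86 -0.03]
r 0.08198653725978215 angle 1.6532345645714364
```

It stopped hard at the end (12 N, TCP no longer moving; lever ≈1.5). I'll centre the cage, lift straight up and clear the view.

send_rows(steps=[[[0, -7, 0, 0, 0.4], [0, -5, 0, 0, 0.4], [0, 0, 0, 0, 0.4], [0, 0, -20, 0, 0.4], [0, 0, -35, 0, 0.4], [0, 0, -45, 0, 0.4], [-40, 0, 0, 0, 0.4], [-45, 0, 0, 0, 0.4], [-45, 0, 0, 0, 0.4], [-40, 0, 0, 0, 0.4]]])

```text
time: 26.52
eef_pos: [0.5611, -0.4205, 0.2482]
eef_rot: [0.001, 0.629, 0.777, 0.0]
wrist_force: [-0.1, 0.4, -0.6]
finger_gap: 0.0352
```

send_rows(steps=[[[-20, -20, 0, 0, 0.4], [-20, -20, 0, 0, 0.4], [0, 0, 0, 0, 0.4], [0, 0, 0, 0, 0.4]]])

```text
time: 27.02
eef_pos: [0.531, -0.4644, 0.2484]
eef_rot: [0.0, 0.628, 0.778, 0.001]
wrist_force: [-0.3, -0.0, 0.0]
finger_gap: 0.035
```

```bash
python3 - <<'E'
from h import *
plan([]);im=viewer.get_image("top");print(bh(im))
a=cv2.resize(im[175:355,125:425],None,fx=2.5,fy=2.5,interpolation=cv2.INTER_CUBIC)[:, :750]
cv2.imwrite("pics/top10.png",a)
E
```

```text
t 27.02 tcp [ 0.531  -0.4644  0.2484] yaw 1.7825 tilt [ 0.0013  0.0015 -1.    ] F [-0.3 -0.   0. ] gap 0.035 j [ 0.98  0.86 -0.74  1.23  0.56  1.26  0.46]
((516.2286376953125, 15.613388061523438, 207.12071228027344, 297.4541320800781, 4.119118690490723), 'hd frame', np.float64(0.012561098037464639), np.float64(0.1809811702947077))
```

View pics/top10.png

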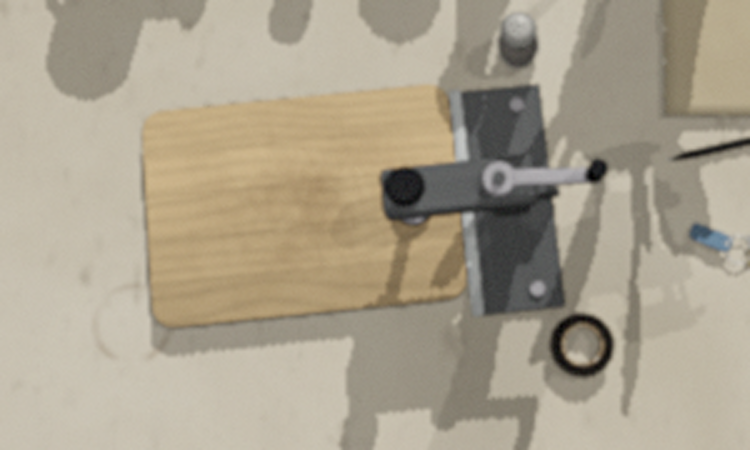

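The final top view shows the board flush, the lever pointing away from the board with its grip at (597,169), the foot lowered, and the shaker, tape and keys in place. I'll do one numeric lever check, then hand in.

```bash
python3 - <<'E'
from h import *
g=back("top",[[597/2.5+125,169/2.5+175]],.2)[0];ax=T2(HD,[[0,-.005,.18]])[0];d=g-ax
a=np.arctan2(-d[1],-d[0])-HD[2];print("lever",a,np.hypot(*d[:2]))
k=back("top",[[404/2.5+125,186/2.5+175]],.176)[0];print("knob",k,T2(HD,[[0,.075,.176]]))
if a>1.4: print(order.finish_job())
E
```

```text
lever 1.4822405193131698 0.07867677620687437
knob [ 0.51028953 -0.0915241   0.176     ] [[ 0.51166531 -0.09101196  0.176     ]]
the job is handed in; nothing more can be done
None
```

The board is clamped against the fence and I have handed the job in; no verdict is reported. It took about 27 s of the 64 s allowed.

**What I did:** I pushed the board flush with both open fingers, pressed the knob with closed fingertips until the foot seated, then swung the lever to its stop with the fingers caged round the grip.

**Last checks:**

| Check | Measured | Required |
|---|---|---|
| Board y in hold-down frame | 0.181 m | 0.174–0.1845 m |
| Board x in hold-down frame | 0.013 m | -0.06–0.06 m |
| Board angle to fence | about 0.003 rad | below 0.04 rad |
| Press force on the foot at contact | about 23 N | below 150 N |
| Lever angle, from the image | 1.48 rad | above 1.38 rad |

- **Foot:** the rod stopped dead under load, so I took the foot as resting on the board. I did not measure the remaining gap after lifting off.
- **Robot:** it was clear of everything at hand-in.
- **Bystanders:** they look unmoved in the last picture; I did not measure them.

**What disagreed:** the robot's reported height put the fingertips about 36–39 mm lower than they really were. My first push therefore passed over the board without touching it. I found this in the side view, confirmed it twice, and corrected for it in every later move.

I viewed 12 pictures, two over the budget of 10.

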